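# Close the food tub and stack its twin on top

## Task

Put the loose lid fully down on the open food tub and let go of it; then stack the closed tub on that lid, in line with it, so that all four of its feet sit in the four recesses of the lid. Leave the stack standing on the chopping board, keep both tubs upright throughout, and leave the garlic and the tomatoes where they lie.

Things in the scene. Friction and masses are not known exactly. Their poses are not given: they have to be found in the camera images.
- open_tub: deeper steel food tub without lid, upright on the chopping board. Walls 106 x 56 mm outside, 100 x 50 mm inside, ending in a level rim 70 mm above the origin; inside floor 11 mm above it. About 0.35 kg. Origin: centre of its underside, level with the foot bottoms; x along its length, y across, z up. Half a turn makes no difference
- lid: loose grey lid lying right way up, 22 mm high: a plate 112 x 62 x 12 mm (grip it across the 62 mm) over a plug 10 mm deep, 95 x 45 mm (lower half 91 x 41), that goes into the open tub with 2.5 mm play per side until the plate rests on the rim, its origin then 60 mm above open_tub's. 0.09 kg. Origin: centre of the plug's underside; x along its length, y across, z up.
- lid_face (a point): centre of the loose lid's top face, 22 mm above the lid's origin, axes as the lid (half a turn: the same). The face has four square recesses, 16 mm wide and 6 mm deep, near the corners, centred 42 mm (along x) and 17 mm (along y) from this point. The fixed lid of closed_tub has the same face
- closed_tub: shallower steel food tub with its lid fixed on, 68 mm high: four round feet 8 mm high (8 mm wide at the bottom, 12 at the top), 42 mm (along x) and 17 mm (along y) from the middle; body 106 x 56 mm. About 0.35 kg. Origin: its centre, level with the foot bottoms; x along its length, y across, z up. Feet fully in the recesses: origin 16 mm above the loose lid's; only standing on its face: 22 mm
- closed_tub_face (a point): centre of the closed tub's top face, 68 mm above its origin. Its lid plate, 112 (x) x 62 (y) mm, reaches from here 12 mm down and can be gripped across the 62 mm; it overhangs the body by 3 mm all round. Half a turn makes no difference
- board: the wooden chopping board, fixed, 230 mm (x) by 480 mm (y), 15 mm thick, laid over the drainer; the tubs, the lid, the garlic and the two smaller tomatoes start on its upper face, which is 15 mm above this origin (centre of its underside). Wall cabinets (front at x = 0.61) and, right of the board, a cooker hood hang 0.46 m above the worktop
- tomato_1: large tomato, 58 mm, on the worktop behind the board; leave it. Origin: centre of its underside
- garlic_1: garlic bulb, 55 mm, at the back of the board; leave it. Origin: centre of its underside
- cherry_1: small tomato, 33 mm, at the back of the board; leave it. Origin: centre of its underside
- cherry_2: very small tomato, 25 mm, at the front of the board; leave it. Origin: centre of its underside

How it is judged:
By the outcome, as a careful person would: the job done as asked, in the order asked, and still so for the second after the job is handed in, with the robot touching nothing.
It also fails if it takes over 54 s, if anything falls off the work surface, if the arm or the gripper's body presses on something with over 40 N, if the wrist force passes 120 N, or if a joint passes its speed limit or range.

## Robot

A 6-joint arm with a two-finger parallel gripper is mounted at the origin on a cart in front of the work surface, level with it; the furniture and walls round the work are solid. World frame = base frame: x ahead of the robot, y to its left, z up, the work surface at z = 0. Lengths are in m, angles in rad, forces in N, time in s.
With the tool pointing down it reaches from about 0.275 to 0.875 m from the base axis. Payload 12.5 kg.
Tool frame: the origin (TCP) lies on the centre line of the jaws, within the pads' length; the fingertips stand 19 mm ahead of it and the grasp point (between the pads) is the TCP; z points along the fingers, y is the line along which they close (so a half turn about z gives the same grasp; the last joint's range is limited). The gripper opens to 85 mm and grips with 20 to 120 N. Pads are 22 mm wide; open, the fingers measure 114 mm over their backs; the gripper's body (76 mm by 85 mm) begins 54 mm behind the grasp point. The pads swing forward as they close: fully open they stand 13 mm farther back than shut.
Start: joints at [-1.263, 0.351, 1.652, -0, 1.139, -0.085], TCP at [0.211, -0.508, 0.25] pointing down, gripper open.
Joint ranges: [-2.75, 2.75], [-0.79, 2.1], [0.01, 2.65], [-1.57, 4.71], [0.07, 3.14], [-2.87, 2.87]. Speed limits (rad/s): [2.22, 2.22, 2.79, 3.14, 3.14, 3.14].

## Interface

Orientations are given as [roll, pitch, yaw] about the fixed x, y, z axes, in that order (R = Rz(yaw) Ry(pitch) Rx(roll)).
In Python, from bench import r, sensors, order, get_image gives the robot as it stands (r), with the cameras as plain functions, the readings (sensors) and the job (order).
- The arm moves only by the tool nudge_tcp, called after "Request:" as a command line: name --argument value ..., lists and objects as JSON in quotes. Schema: {"type":"object","properties":{"increments":{"type":"string"},"squeeze":{"type":"number"},"only":{"type":"string"},"quiet":{"type":"boolean"},"lines":{"type":"string"}},"required":["increments"],"additionalProperties":false}. increments is a string of 1 to 8 rows, parted by semicolons, with the numbers parted by commas; each row has 5 numbers: dx, dy, dz in shares of the most that a row can go, 1 being 50 mm, then a turn about the tool's z in fractions of the full range, 1 being pi rad, then the opening from 0.0 (shut) to 1.0 (fully open); each row shifts and turns the commanded pose from where the row before left it, along the tool's axes as they then stand; what a row does not reach is not made up. A row lasts 1/10 s, in which the tool goes at most 0.05 m and 0.15 rad, less where a joint would pass 70% of its speed; a pose out of reach is approached as far as the arm can. The fingers move at their own pace and stop on an object; squeeze is the grip in N (left out, the last holds). Time passes only in rows, so rows that do not move let the fingers close. The tool returns the time, the measured TCP pose, the force, the opening and the grip force at its end. only (a regular expression) keeps the lines of the reply that match it, lines (a string "A,B") keeps lines A to B, and quiet returns only ok. A shift or turn number past 1, either way, is cut back to 1. Input that does not fit is refused with a message, and nothing moves.
- sensors.read_state(): the state, without advancing time (a new reading comes with each control period).
- get_image(name): name is "side" or "top"; returns a dict with "color" (480x640x3 uint8, red, green, blue), "K" (3x3 intrinsics, pixels), "k1" (the pictures are not rectified: a ray, as slopes to the right and down, at radius r is drawn at 1 + k1 r^2 times it, then the intrinsics apply), "origin" and "rotation" of the camera in the world. Camera axes: x right, y down, z forward; pixel columns grow to the right and rows downward; lengths in m; the calibration is good to about 2 mm. A picture is of the moment at which its call begins. There is no depth.
- order.finish_job(): hands the job in; it is judged then, once.
The state is a dict: "clock": time; "q": joint angles; "joint_velocities": joint speeds; "joint_efforts": joint torques, N m; "position": TCP position; "ee_rot": TCP orientation; "contact_force": force on the tool from outside, world axes, zero at the start; "ft_torque": the same for the moment, N m; "grip_width": opening from 0.0 (shut) to 1.0 (fully open); "gripper_force": force on a finger pad.
Only numpy, scipy, OpenCV 4.12 (cv2) and the standard library are available. Lean on these libraries where they do the work, as an engineer would, in place of code of your own. Each camera call takes 0.05 s, during which the arm holds its last target. There are 200 camera calls.

## Working session

There is one attempt and no reset: what is moved stays moved. The work goes in short steps, Python scripts to look and compute and a tool call to move; the robot and the scene stay as the last step left them, time stands still between calls to the robot, and variables do not carry over. Pictures are saved under pics/ and viewed, at most 10 in all, crops included, and the job is handed in when it is done.

```bash
ls; mkdir -p pics; python3 - <<'E'
from bench import r, sensors, order, get_image
import cv2
s=sensors.read_state(); print(s)
for n in ("top","side"):
    i=get_image(n); cv2.imwrite(f"pics/{n}0.png",i["color"][:,:,::-1])
    print(n,i["K"],i["k1"],i["origin"],i["rotation"])
E
```

```text
bench.py
pics
{'clock': 0.0, 'q': array([-1.26259164e+00,  3.51282561e-01,  1.65242225e+00,  7.63321131e-06,
        1.13907997e+00, -8.46032098e-02]), 'joint_velocities': array([ 4.73109719e-04, -6.43560832e-05, -1.57397531e-03,  2.45328554e-04,
       -8.99945804e-04,  1.53397781e-04]), 'joint_efforts': array([-9.38365738e-04, -5.06107056e+01, -2.91407329e+01, -2.44956564e-04,
        4.37689494e-03,  2.12427631e-05]), 'position': array([ 0.21046248, -0.50781121,  0.24973373]), 'ee_rot': array([-3.14040539e+00, -1.07640951e-04,  3.92804636e-01]), 'contact_force': array([ 0.09883526, -0.45014442, -0.27314215]), 'ft_torque': array([-0.02832801,  0.01957411, -0.02457971]), 'gripper_force': 0.0, 'grip_width': 0.9991430793483533}
top [[550.90794538   0.         318.89141558]
 [  0.         550.90794538 239.00790339]
 [  0.           0.           1.        ]] -0.13127600111615548 [ 0.45467981 -0.02119745  1.13787528] [-3.01352651 -0.03399703 -1.55949941]
side [[568.93088758   0.         311.49771188]
 [  0.         568.93088758 233.42490147]
 [  0.           0.           1.        ]] 0.02603741591457223 [ 0.37519545 -0.73913208  0.65512464] [-2.23644097 -0.01588816 -0.27728668]
```

View pics/top0.png

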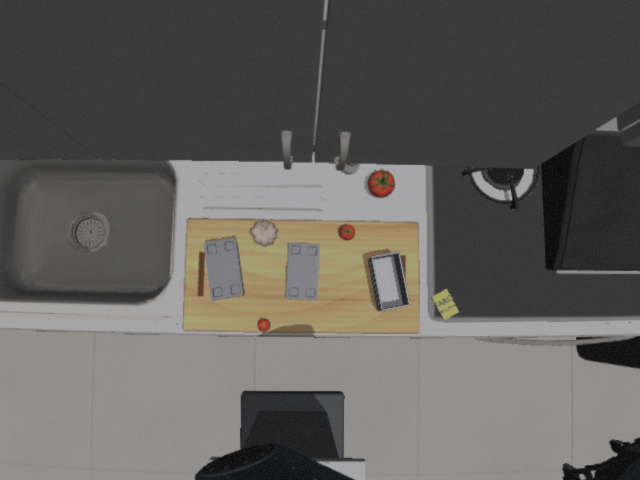

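View pics/side0.png

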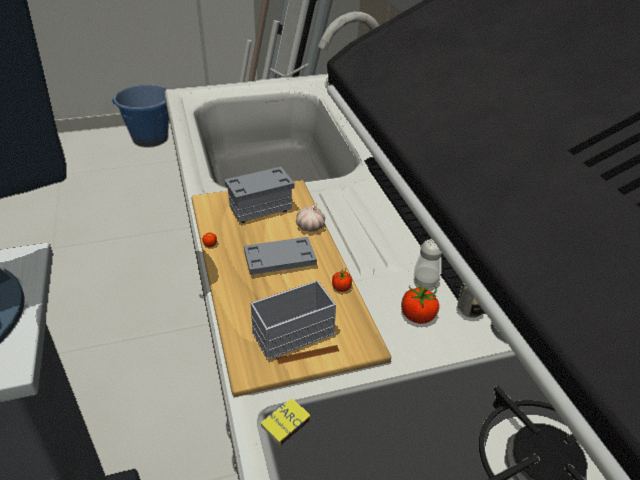

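The top view shows the closed tub at about (225,268), the lid at (302,271), the open tub at (388,281), garlic at (263,232), cherry_1 at (347,232) and cherry_2 at (264,325). The side view shows the same three in a row at about (260,195), (281,256) and (293,320).

```bash
cat > h.py <<'E'
import numpy as np, cv2
from scipy.spatial.transform import Rotation as Ro
def cam(i):
    R=np.array(i["rotation"],float)
    R=R if R.shape==(3,3) else Ro.from_euler("xyz",R).as_matrix()
    return np.array(i["K"]),np.array([i["k1"],0,0,0,0.]),np.array(i["origin"]),R
def plane(i,uv,z):
    K,d,o,R=cam(i)
    n=cv2.undistortPoints(np.array(uv,float).reshape(-1,1,2),K,d).reshape(-1,2)
    v=np.c_[n,np.ones(len(n))]@R.T
    return o+v*((z-o[2])/v[:,2])[:,None]
def proj(i,P):
    K,d,o,R=cam(i)
    rv=cv2.Rodrigues(R.T)[0]
    return cv2.projectPoints(np.array(P,float).reshape(-1,1,3),rv,-R.T@o,K,d)[0].reshape(-1,2)
def rect(i,uv,z):
    p=plane(i,uv,z)[:,:2]
    (c,s,a)=cv2.minAreaRect((p*1000).astype(np.float32))
    if s[0]<s[1]: a+=90; s=s[::-1]
    return np.array(c)/1000,s,(a+90)%180-90
E
python3 - <<'E'
from bench import r, sensors, order, get_image
from h import *
for n,(x,y,w,h),f in (("top",(190,222,230,112),3.4),("side",(215,160,135,205),2.9)):
    i=get_image(n); c=i["color"][:,:,::-1]
    cv2.imwrite(f"pics/{n}crop.png",cv2.resize(c[y:y+h,x:x+w],None,fx=f,fy=f,interpolation=cv2.INTER_CUBIC))
    hsv=cv2.cvtColor(c,cv2.COLOR_BGR2HSV)
    m=((hsv[...,1]<75)).astype(np.uint8)
    mm=np.zeros_like(m); mm[y:y+h,x:x+w]=m[y:y+h,x:x+w]
    mm=cv2.morphologyEx(mm,cv2.MORPH_OPEN,np.ones((3,3)))
    for k in cv2.findContours(mm,0,cv2.CHAIN_APPROX_NONE)[0]:
        if cv2.contourArea(k)<700: continue
        M=cv2.moments(k); print(n,"c",M["m10"]/M["m00"],M["m01"]/M["m00"],cv2.contourArea(k))
        for z in (.037,.083,.085): print("  ",z,*rect(i,k,z))
E
```

```text
top c 388.42993835679454 281.016284846812 1811.5
   0.037 [ 0.51413702 -0.19749342] (113.50517272949219, 69.43348693847656) 11.10801887512207
   0.083 [ 0.51165268 -0.19012697] (108.76240539550781, 66.53221893310547) 11.108012199401855
   0.085 [ 0.51154462 -0.18980663] (108.5561294555664, 66.40607452392578) 11.108025550842285
top c 302.66283524904213 270.81366227455374 1783.5
   0.037 [ 0.53257526 -0.02536352] (115.13196563720703, 65.62348937988281) -2.4347686767578125
   0.083 [ 0.52932037 -0.02518944] (110.3211898803711, 62.88142013549805) -2.4347915649414062
   0.085 [ 0.52917896 -0.02518187] (110.11202239990234, 62.76219940185547) -2.4347763061523438
top c 223.25992871690428 268.5282586558045 1964.0
   0.037 [0.53481982 0.13321259] (120.52790832519531, 70.51441192626953) 10.27138900756836
   0.083 [0.53147119 0.12676058] (115.49168395996094, 67.56796264648438) 10.27138614654541
   0.085 [0.53132562 0.12648004] (115.272705078125, 67.43986511230469) 10.27139663696289
side c 292.7733598409543 318.659966129151 4527.0
   0.037 [ 0.52082745 -0.16992844] (135.81578063964844, 113.227012
[... 177 characters left out ...]
6, 104.43444061279297) 11.025566101074219
side c 279.42979664014143 254.96339522546418 1885.0
   0.037 [ 0.5333017  -0.02577097] (113.90034484863281, 75.946044921875) -2.0964279174804688
   0.083 [ 0.52153564 -0.07885835] (105.42399597167969, 70.29424285888672) -2.0964431762695312
   0.085 [ 0.52102417 -0.08116649] (105.05548858642578, 70.04849243164062) -2.0963821411132812
side c 290.4930721558211 192.37715803452855 7530.0
   0.037 [0.5666701  0.10572259] (342.0256042480469, 281.05718994140625) 75.60733795166016
   0.083 [0.5524209  0.04284964] (316.5724792480469, 260.14129638671875) 75.60733795166016
   0.085 [0.55180249 0.04011484] (315.46588134765625, 259.2319641113281) 75.60783386230469
```

View pics/topcrop.png

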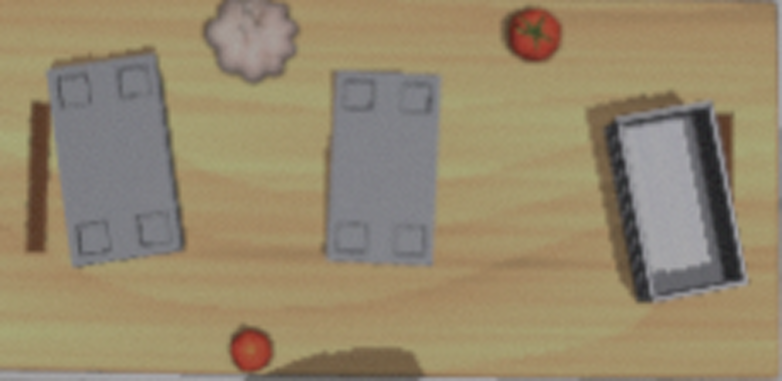

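View pics/sidecrop.png

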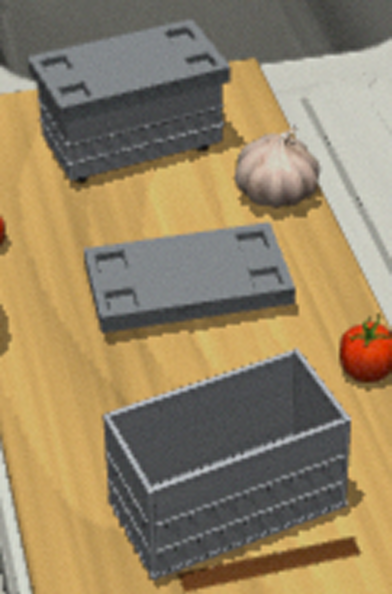

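The crops give clear outlines: the lid's corners lie at about (334,70)–(433,266) in the top crop. The open tub's rim is sharp in the side crop, with corners (106,415), (297,350), (350,418) and (152,488). I'll compare the two views.

```bash
cat >> h.py <<'E'
T=lambda p:(np.array(p)+.5)/3.4-.5+[190,222]
S=lambda p:(np.array(p)+.5)/2.9-.5+[215,160]
def quad(i,uv,z):  # corners in order; centre, yaw of long axis (deg), side lengths
    p=plane(i,uv,z)[:,:2]
    e=np.roll(p,-1,0)-p; L=np.linalg.norm(e,axis=1)
    k=0 if L[0]>L[1] else 1
    v=e[k]-e[k+2]
    a=np.degrees(np.arctan2(v[1],v[0])); return p.mean(0).round(4),round((a+90)%180-90,1),(L*1000).round(1)
E
python3 - <<'E'
from bench import r, sensors, order, get_image
from h import *
t=get_image("top"); s=get_image("side")
print("lid T",quad(t,T([(334,70),(440,75),(433,266),(326,259)]),.037),quad(t,T([(359,95),(417,97),(410,240),(352,238)]),.037))
print("lid S",quad(s,S([(85,255),(272,226),(295,292),(101,320)]),.037))
print("cl T",quad(t,T([(49,69),(155,52),(186,250),(77,267)]),.083),quad(t,T([(74,90),(134,82),(155,229),(94,238)]),.083))
print("cl S",quad(s,S([(30,66),(195,20),(230,71),(62,110)]),.083))
print("op S",quad(s,S([(106,415),(297,350),(350,418),(152,488)]),.085))
print("op T",quad(t,T([(611,122),(713,102),(747,281),(645,302)]),.085))
E
```

```text
lid T (array([ 0.5324, -0.0247]), np.float64(-1.4), array([ 62.8, 112.7,  62.7, 111.5])) (array([ 0.5323, -0.0254]), np.float64(-2.0), array([34.3, 84.4, 34. , 84.4]))
lid S (array([ 0.5338, -0.0238]), np.float64(-1.7), array([113.4,  61.8, 111.7,  58.5]))
cl T (array([0.5314, 0.1258]), np.float64(10.2), array([ 60.9, 113.5,  61.8, 113.2])) (array([0.5311, 0.1272]), np.float64(9.7), array([34.3, 84. , 34.6, 84.5]))
cl S (array([0.5331, 0.1291]), np.float64(11.2), array([117. ,  65.3, 110.8,  54.4]))
op S (array([ 0.5147, -0.189 ]), np.float64(11.0), array([104.1,  54. , 103.8,  53. ]))
op T (array([ 0.5117, -0.1921]), np.float64(10.7), array([ 59.8, 103.2,  59.3, 103.2]))
```

The rows are not in the units I measure in: shifts go in shares of 50 mm and turns go in shares of pi rad. I convert before sending: 0.141 rad / 3.1416 = 0.0449.

```bash
cat > go.py <<'E'
import sys
from bench import r, sensors, order, get_image
from h import *
x,y,z,w=map(float,sys.argv[1:5])
s=sensors.read_state(); R=Ro.from_euler("xyz",s["ee_rot"]).as_matrix()
d=R.T@(np.array([x,y,z])-s["position"])
R2=Ro.from_euler("xyz",[np.pi,0,w]).as_matrix(); d2=R2.T@(np.array([x,y,z])-s["position"])
print("pos",s["position"].round(4),"turn",round(s["ee_rot"][2]-w,4),"delta now",d.round(4),"after turn",d2.round(4))
E
```

Request:
nudge_tcp --increments "0,0,0,0.0449,1;0,0,0,0.0449,1;0,0,0,0.0449,1;0,0,0,0,1"

```text
clock: 0.7
position: [0.2105, -0.5081, 0.2502]
ee_rot: [-3.141, 0.0, -0.032]
contact_force: [-0.4, -0.2, 1.1]
grip_width: 1.006
gripper_force: 0.0
```

```bash
python3 go.py .5325 -.0248 .11 -.031
```

```text
pos [ 0.2105 -0.5081  0.2502] turn -0.0013 delta now [ 0.3062 -0.4934  0.1403] after turn [ 0.3068 -0.493   0.1402]
```

In the tool's units: -0.041 m is -0.82, 0.0255 m is 0.51.

Request:
nudge_tcp --increments "0.51,-0.82,0,0,1;0.51,-0.82,0,0,1;0.51,-0.82,0,0,1;0.51,-0.82,0,0,1;0.51,-0.82,0,0,1;0.51,-0.82,0,0,1;0.51,-0.82,0,0,1;0.51,-0.82,0.4,0,1" --quiet true

```text
ok
```

Request:
nudge_tcp --increments "0.51,-0.82,0.4,0,1;0.51,-0.82,0.4,0,1;0.51,-0.82,0.4,0,1;0.51,-0.82,0.4,0,1;0,0,0.6,0,1;0,0,0,0,1"

```text
clock: 2.1
position: [0.5239, -0.033, 0.1216]
ee_rot: [-3.141, 0.006, -0.024]
contact_force: [-0.7, -0.9, 0.2]
grip_width: 0.998
gripper_force: 0.0
```

```bash
python3 go.py .5325 -.0248 .035 -.031
```

```text
pos [ 0.5239 -0.033   0.1216] turn 0.0068 delta now [ 0.009  -0.0084  0.0865] after turn [ 0.0084 -0.0085  0.0866]
```

Request:
nudge_tcp --increments "0,0,0,0,1;0,0,0,0,1"

```text
clock: 2.3
position: [0.5259, -0.0351, 0.1261]
ee_rot: [3.141, -0.002, -0.03]
contact_force: [-0.0, 0.1, -0.7]
grip_width: 0.998
gripper_force: 0.0
```

```bash
python3 go.py .5325 -.0248 .035 -.031
```

```text
pos [ 0.5259 -0.0351  0.1261] turn 0.001 delta now [ 0.0061 -0.0105  0.0911] after turn [ 0.0063 -0.0105  0.0911]
```

In the tool's units: 0.03 m is 0.6, 0.02 m is 0.4.

Request:
nudge_tcp --increments "0.12,-0.21,0.6,0,1;0,0,0.6,0,1;0,0,0.4,0,1;0,0,0,0,1;0,0,0,0,1;0,0,0,0,1"

```text
clock: 2.9
position: [0.5327, -0.0244, 0.0464]
ee_rot: [3.141, -0.003, -0.031]
contact_force: [0.1, -0.4, -0.5]
grip_width: 1.0
gripper_force: 0.0
```

```bash
python3 go.py .5325 -.0248 .035 -.031
```

```text
pos [ 0.5327 -0.0244  0.0464] turn 0.0004 delta now [-0.0003  0.0004  0.0114] after turn [-0.0002  0.0004  0.0114]
```

In the tool's units: 0.0113 m is 0.226.

Request:
nudge_tcp --increments "0,0,0.226,0,1;0,0,0,0,1;0,0,0,0,0.5;0,0,0,0,0.5;0,0,0,0,0.5;0,0,0,0,0.5;0,0,0,0,0.5;0,0,0,0,0.5" --squeeze 35

```text
clock: 3.7
position: [0.532, -0.024, 0.0337]
ee_rot: [3.142, -0.0, -0.03]
contact_force: [-1.9, -0.0, 6.2]
grip_width: 0.718
gripper_force: 41.7
```

Request:
nudge_tcp --increments "0,0,-0.4,0,0.5;0,0,-0.8,0,0.5;0,0,-0.8,0,0.5;0,0,0,0,0.5;0,0,0,0,0.5"

```text
clock: 4.2
position: [0.5319, -0.0239, 0.1337]
ee_rot: [3.141, -0.001, -0.03]
contact_force: [-0.2, -0.3, -1.5]
grip_width: 0.715
gripper_force: 38.9
```

```bash
python3 go.py .513 -.1915 .14 .19
```

```text
pos [ 0.5319 -0.0239  0.1337] turn -0.2202 delta now [-0.0138  0.168  -0.0063] after turn [-0.0502  0.161  -0.0063]
```

In the tool's units: 0.041 m is 0.82, 0.04 m is 0.8, -0.11 rad / 3.1416 = -0.035.

Request:
nudge_tcp --increments "0,0,0,-0.035,0.5;0,0,0,-0.035,0.5;-0.25,0.8,0,0,0.5;-0.25,0.8,0,0,0.5;-0.25,0.8,0,0,0.5;-0.25,0.82,0,0,0.5;0,0,0,0,0.5;0,0,0,0,0.5"

```text
clock: 5.0
position: [0.5122, -0.1917, 0.1317]
ee_rot: [-3.14, 0.002, 0.188]
contact_force: [-0.8, -0.3, -1.4]
grip_width: 0.72
gripper_force: 38.9
```

Request:
nudge_tcp --increments "0,0,0.12,0,0.5;0,0,0,0,0.5;0,0,0,0,0.5"

```text
clock: 5.3
position: [0.513, -0.1905, 0.1268]
ee_rot: [-3.141, 0.001, 0.191]
contact_force: [-0.2, 0.3, -0.5]
grip_width: 0.721
gripper_force: 38.9
```

```bash
python3 - <<'E'
from bench import r, sensors, order, get_image
import cv2,numpy as np
for n,(x,y,w,h),f in (("top",(340,220,110,110),5),("side",(215,240,150,150),4)):
    c=get_image(n)["color"][:,:,::-1]; cv2.imwrite(f"pics/{n}b.png",cv2.resize(c[y:y+h,x:x+w],None,fx=f,fy=f,interpolation=cv2.INTER_CUBIC))
a,b=cv2.imread("pics/topb.png"),cv2.imread("pics/sideb.png")
o=np.zeros((600,800,3),np.uint8); o[:600,200:]=b[:, :600]; o[:, :200]=0
cv2.imwrite("pics/sideb.png",b)
E
```

```text
(no output)
```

View pics/sideb.png

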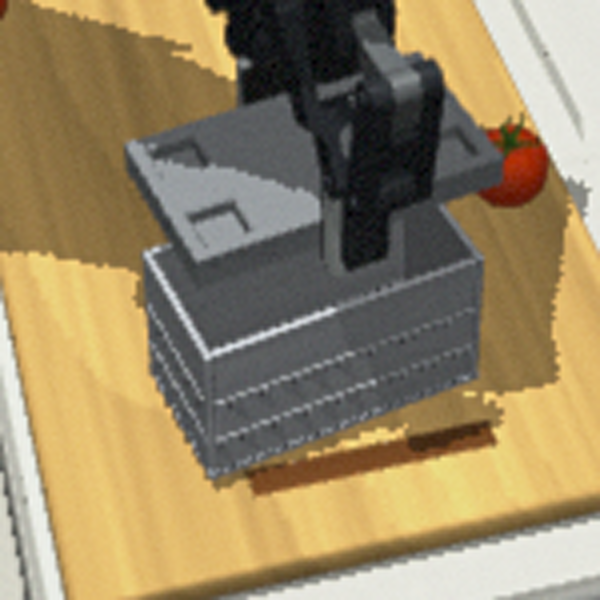

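The side view shows the lid held above the tub and roughly level. Its plate corners are at about (128,143), (193,250) and (502,152), and the tub's rim corners at (145,250), (210,355) and (482,260), so I can compare them within one view.

```bash
python3 - <<'E'
from bench import r, sensors, order, get_image
from h import *
s=get_image("side")
f=lambda p:(np.array(p)+.5)/4-.5+[215,240]
p=plane(s,f([(127,143),(193,250),(503,150)]),.130)[:,:2]; q=plane(s,f([(144,250),(210,357),(484,260)]),.085)[:,:2]
for n,a in (("lid",p),("rim",q)):
    v=a[2]-a[1]; print(n,((a[0]+a[2])/2).round(4),np.degrees(np.arctan2(v[1],v[0])).round(1),np.linalg.norm(np.diff(a,axis=0),axis=1).round(4))
print(sensors.read_state()["position"])
E
```

```text
lid [ 0.5166 -0.1827] 9.9 [0.0569 0.1135]
rim [ 0.5143 -0.1893] 10.7 [0.0561 0.104 ]
[ 0.51323646 -0.19103149  0.12739566]
```

View pics/topb.png

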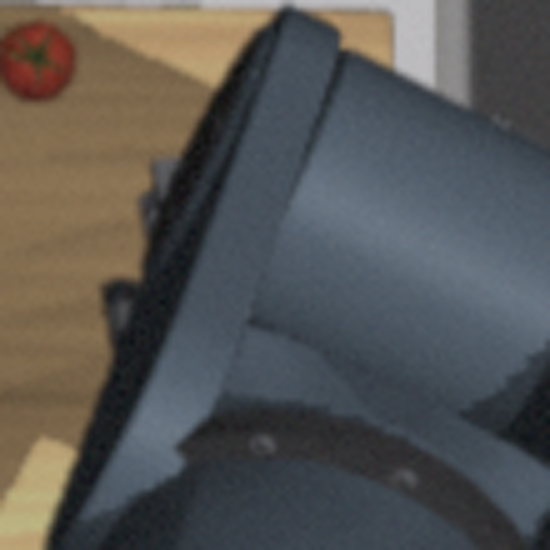

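The top view is blocked by the arm: only the wrist shows, plus cherry_1 at (37,60). I'll enlarge the side view and mark where the corners should be.

```bash
cat > mark.py <<'E'
from bench import r, sensors, order, get_image
from h import *
def box(c,yaw,L,W,z):
    u=np.array([np.cos(yaw),np.sin(yaw)]);v=np.array([-u[1],u[0]])
    return [[*(np.array(c)+a*u*L/2+b*v*W/2),z] for a,b in((-1,1),(-1,-1),(1,-1),(1,1))]
def mark(name,sets,x,y,w,h,f,cam="side"):
    s=get_image(cam); c=s["color"][y:y+h,x:x+w,::-1]
    c=cv2.resize(c,None,fx=f,fy=f,interpolation=cv2.INTER_CUBIC)
    c=cv2.convertScaleAbs(c,alpha=1.5)
    for P,col in sets:
        q=(proj(s,P)-[x,y]+.5)*f-.5; print(q.round(0).tolist())
        for a in q: cv2.drawMarker(c,tuple(int(k) for k in a.round()),col,cv2.MARKER_CROSS,11,1)
    cv2.imwrite(f"pics/{name}.png",c)
E
python3 - <<'E'
from mark import *
p=sensors.read_state()["position"]
mark("m1",[(box(p[:2],.191,.112,.062,.130),(0,0,255)),(box(p[:2],.191,.112,.062,.118),(0,255,255)),(box((.513,-.1915),.191,.106,.056,.085),(0,255,0))],240,262,110,85,7)
E
```

```text
[[40.0, 122.0], [166.0, 330.0], [703.0, 146.0], [554.0, -42.0]]
[[43.0, 167.0], [168.0, 376.0], [700.0, 192.0], [553.0, 3.0]]
[[71.0, 294.0], [182.0, 484.0], [671.0, 309.0], [543.0, 136.0]]
```

View pics/m1.png

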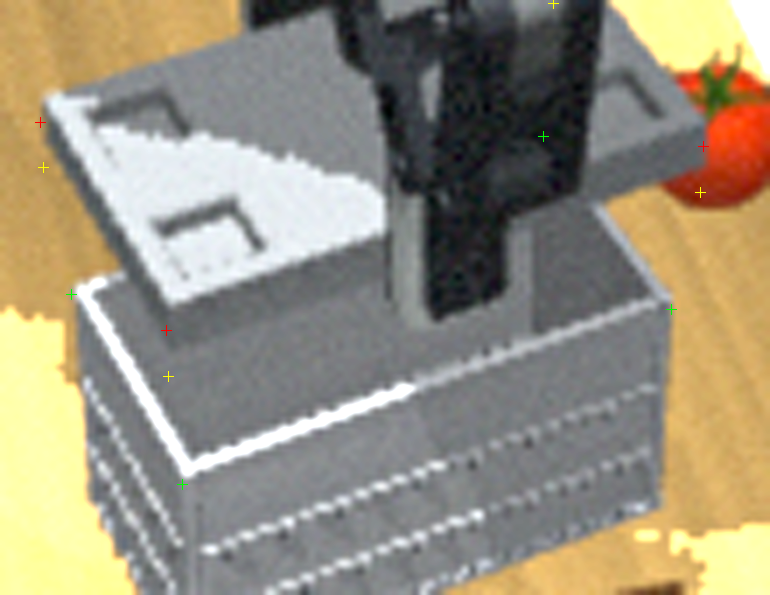

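The red crosses are 20–29 px below the lid corners seen at (50,93), (172,305) and (706,125). The rim corners are at (78,287), (188,470) and (668,298), 7–14 px above the green ones. I'll take the difference between the two.

```bash
python3 - <<'E'
from bench import r, sensors, order, get_image
from h import *
s=get_image("side"); st=sensors.read_state(); P=st["position"]; print(P,st["ee_rot"])
f=lambda p:(np.array(p)+.5)/7-.5+[240,262]
lid=[(48,93),(172,305),(706,124)]; lb=[(178,350),(703,170)]; rim=[(76,287),(188,472),(670,298)]
def rep(n,a):
    v=a[2]-a[1]; print(n,((a[0]+a[2])/2).round(4),np.degrees(np.arctan2(v[1],v[0])).round(1),np.linalg.norm(np.diff(a,axis=0),axis=1).round(4))
for z in (P[2]+.0033,P[2]+.0063,P[2]+.0083): rep(z,plane(s,f(lid),z)[:,:2])
rep("rim",plane(s,f(rim),.085)[:,:2])
print(plane(s,f(lb),P[2]-.0087))
E
```

```text
[ 0.51319885 -0.19125688  0.12746277] [ 3.14146954e+00 -2.48076682e-04  1.90175960e-01]
0.13076277016201188 [ 0.5159 -0.1851] 10.9 [0.0635 0.112 ]
0.13376277016201188 [ 0.5151 -0.1882] 10.9 [0.0632 0.1113]
0.13576277016201188 [ 0.5145 -0.1903] 10.9 [0.0629 0.1109]
rim [ 0.514  -0.1892] 11.2 [0.0552 0.105 ]
[[ 0.46718799 -0.22682446  0.11876277]
 [ 0.57633862 -0.20596656  0.11876277]]
```

In the tool's units: 0.01 m is 0.2, 0.003 m is 0.06.

```bash
python3 go.py .5118 -.1946 .108 .19
```

```text
pos [ 0.5132 -0.1913  0.1275] turn 0.0002 delta now [-0.002   0.003   0.0195] after turn [-0.002   0.003   0.0195]
```

Request:
nudge_tcp --increments "-0.04,0.06,0.19,0,0.5;0,0,0.2,0,0.5;0,0,0,0,0.5;0,0,0,0,0.5;0,0,0,0,0.5"

```text
clock: 6.05
position: [0.5118, -0.1949, 0.1079]
ee_rot: [3.142, -0.0, 0.19]
contact_force: [0.0, 0.6, -0.4]
grip_width: 0.72
gripper_force: 38.9
```

```bash
python3 - <<'E'
from mark import *
p=sensors.read_state()["position"];print(p)
mark("m2",[(box(p[:2],.191,.112,.062,p[2]+.0033),(0,0,255)),(box(p[:2],.191,.106,.056,.085),(0,255,0))],240,262,110,85,7)
E
```

```text
[ 0.51176765 -0.19487592  0.10789147]
[[41.0, 207.0], [166.0, 418.0], [697.0, 232.0], [551.0, 41.0]]
[[68.0, 307.0], [179.0, 498.0], [671.0, 322.0], [542.0, 148.0]]
```

View pics/m2.png

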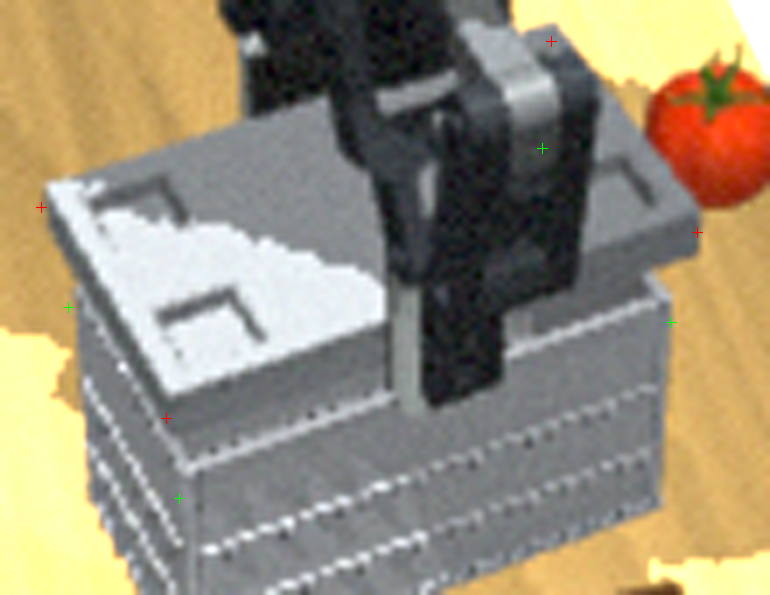

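The lid and rim offsets from their marks now agree, at about (+4,-24) and (+4,-23) px, so the lid is over the tub within 1 mm. Lowering.

In the tool's units: 0.004 m is 0.08, 0.003 m is 0.06.

Request:
nudge_tcp --increments "0,0,0.08,0,0.5;0,0,0.06,0,0.5;0,0,0.06,0,0.5;0,0,0,0,0.5"

```text
clock: 6.5
position: [0.5114, -0.1947, 0.0973]
ee_rot: [-3.141, 0.001, 0.19]
contact_force: [-0.4, 0.6, -0.2]
grip_width: 0.716
gripper_force: 38.9
```

Request:
nudge_tcp --increments "0,0,0.06,0,0.5;0,0,0.02,0,0.5;0,0,0,0,0.5;0,0,0,0,0.5"

```text
clock: 6.9
position: [0.5117, -0.1948, 0.0938]
ee_rot: [3.142, -0.0, 0.19]
contact_force: [-0.2, 0.1, -0.2]
grip_width: 0.718
gripper_force: 38.9
```

In the tool's units: 0.001 m is 0.02.

Request:
nudge_tcp --increments "0,0,0.02,0,0.5;0,0,0.02,0,0.5;0,0,0,0,0.5;0,0,0,0,0.5"

```text
clock: 7.3
position: [0.5119, -0.1949, 0.0934]
ee_rot: [3.141, -0.001, 0.19]
contact_force: [-7.8, 2.8, 19.8]
grip_width: 0.717
gripper_force: 41.2
```

Contact at z = 0.0934 matches the predicted seated height, so I'll release and retreat.

In the tool's units: -0.04 m is -0.8, -0.03 m is -0.6.

Request:
nudge_tcp --increments "0,0,-0.02,0,1;0,0,0,0,1;0,0,0,0,1;0,0,0,0,1;0,0,0,0,1;0,0,-0.6,0,1;0,0,-0.8,0,1;0,0,-0.6,0,1"

```text
clock: 8.1
position: [0.5119, -0.1949, 0.1947]
ee_rot: [3.141, -0.001, 0.19]
contact_force: [0.7, -0.6, -1.1]
grip_width: 1.001
gripper_force: 0.0
```

Request:
nudge_tcp --increments "0,0,0,0,1;0,0,0,0,1"

```text
clock: 8.3
position: [0.5117, -0.1948, 0.1929]
ee_rot: [3.141, -0.001, 0.19]
contact_force: [-0.2, -0.8, -0.7]
grip_width: 1.0
gripper_force: 0.0
```

```bash
python3 go.py .5313 .127 .20 .176
```

```text
pos [ 0.5117 -0.1948  0.1929] turn 0.0138 delta now [ 0.08   -0.3123 -0.0072] after turn [ 0.0757 -0.3134 -0.0071]
```

In the tool's units: -0.0448 m is -0.896, 0.0108 m is 0.216, 0.014 rad / 3.1416 = 0.0045.

Request:
nudge_tcp --increments "0,0,0,0.0045,1;0.216,-0.896,0,0,1;0.216,-0.896,0,0,1;0.216,-0.896,0,0,1;0.216,-0.896,0,0,1;0.216,-0.896,0,0,1;0.216,-0.896,0,0,1;0.216,-0.896,0,0,1" --quiet true

```text
ok
```

Request:
nudge_tcp --increments "0,0,0.8,0,1;0,0,0.4,0,1;0,0,0,0,1;0,0,0,0,1;0,0,0,0,1"

```text
clock: 9.6
position: [0.5318, 0.127, 0.1337]
ee_rot: [3.142, -0.001, 0.175]
contact_force: [0.0, -0.3, 0.6]
grip_width: 1.003
gripper_force: 0.0
```

```bash
python3 go.py .5313 .1268 .079 .176
python3 - <<'E'
from bench import r, sensors, order, get_image
from h import *
t=get_image("top"); c=t["color"]; x,y,w,h=340,225,85,95
# lid on tub: plate mask in the top view
hsv=cv2.cvtColor(c[:,:,::-1],cv2.COLOR_BGR2HSV); m=np.zeros(c.shape[:2],np.uint8)
m[y:y+h,x:x+w]=((hsv[...,1]<75)&(hsv[...,2]>85))[y:y+h,x:x+w]
m=cv2.morphologyEx(m,cv2.MORPH_OPEN,np.ones((3,3)))
k=max(cv2.findContours(m,0,cv2.CHAIN_APPROX_NONE)[0],key=cv2.contourArea)
print("lid",rect(t,k,.097),cv2.contourArea(k))
E
```

```text
pos [0.5318 0.127  0.1337] turn -0.0009 delta now [-0.0006  0.0001  0.0547] after turn [-0.0005  0.0001  0.0547]
lid (array([ 0.51276678, -0.19530815]), (114.90664672851562, 65.84980773925781), 11.421688079833984) 1925.5
```

In the tool's units: 0.025 m is 0.5, 0.02 m is 0.4.

Request:
nudge_tcp --increments "0,0,0.5,0,1;0,0,0.4,0,1;0,0,0.19,0,1;0,0,0,0,1;0,0,0,0,0.5;0,0,0,0,0.5;0,0,0,0,0.5;0,0,0,0,0.5" --squeeze 60

```text
clock: 10.45
position: [0.532, 0.1272, 0.0798]
ee_rot: [3.141, -0.002, 0.176]
contact_force: [-1.3, -1.2, 6.2]
grip_width: 0.709
gripper_force: 63.5
```

Request:
nudge_tcp --increments "0,0,0,0,0.5;0,0,0,0,0.5"

```text
clock: 10.65
position: [0.532, 0.1272, 0.0798]
ee_rot: [3.141, -0.002, 0.176]
contact_force: [-1.4, -2.0, 6.2]
grip_width: 0.71
gripper_force: 63.5
```

Request:
nudge_tcp --increments "0,0,-0.2,0,0.5;0,0,-0.6,0,0.5;0,0,-0.8,0,0.5;0,0,-0.8,0,0.5;0,0,0,0,0.5;0,0,0,0,0.5"

```text
clock: 11.25
position: [0.5312, 0.1272, 0.1991]
ee_rot: [3.142, -0.001, 0.176]
contact_force: [-1.4, 0.0, -4.8]
grip_width: 0.712
gripper_force: 67.2
```

```bash
python3 go.py .5127 -.195 .20 .19
```

```text
pos [0.5312 0.1272 0.1991] turn -0.0142 delta now [-0.0746  0.314  -0.001 ] after turn [-0.079   0.3129 -0.0009]
```

In the tool's units: 0.0447 m is 0.894, 0.024 m is 0.48, -0.014 rad / 3.1416 = -0.0045.

Request:
nudge_tcp --increments "0,0,0,-0.0045,0.5;-0.12,0.48,0,0,0.5;-0.224,0.894,0,0,0.5;-0.224,0.894,0,0,0.5;-0.224,0.894,0,0,0.5;-0.224,0.894,0,0,0.5;-0.224,0.894,0,0,0.5;-0.224,0.894,0,0,0.5" --quiet true

```text
ok
```

Request:
nudge_tcp --increments "-0.1,0.42,0,0,0.5;0,0,0,0,0.5;0,0,0,0,0.5;0,0,0,0,0.5;0,0,0,0,0.5"

```text
clock: 12.55
position: [0.5136, -0.1941, 0.198]
ee_rot: [-3.141, 0.001, 0.191]
contact_force: [0.1, 0.3, -4.6]
grip_width: 0.711
gripper_force: 67.3
```

```bash
python3 go.py .513 -.195 .175 .19
```

```text
pos [ 0.5136 -0.1941  0.198 ] turn 0.0012 delta now [-0.0007  0.0008  0.023 ] after turn [-0.0007  0.0008  0.023 ]
```

In the tool's units: 0.013 m is 0.26, 0.012 m is 0.24.

Request:
nudge_tcp --increments "-0.014,0.016,0.26,0,0.5;0,0,0.24,0,0.5;0,0,0,0,0.5;0,0,0,0,0.5;0,0,0,0,0.5"

```text
clock: 13.05
position: [0.5132, -0.1961, 0.1735]
ee_rot: [3.141, -0.0, 0.19]
contact_force: [0.7, -0.4, -3.0]
grip_width: 0.714
gripper_force: 67.2
```

```bash
python3 - <<'E'
from mark import *
p=sensors.read_state()["position"];print(p); o=p[2]-.0648
u=np.array([np.cos(.19),np.sin(.19)])
c=p[:2]-.0006*u
mark("m3",[(box(c,.19,.112,.062,o+.068),(0,0,255)),(box((.5124,-.195),.19,.112,.062,.097),(0,255,0)),(box(c,.19,.084,.034,o),(255,0,255))],240,232,110,85,7)
E
```

```text
[ 0.5131738  -0.19611554  0.17350625]
[[28.0, 164.0], [158.0, 372.0], [720.0, 190.0], [565.0, 3.0]]
[[49.0, 469.0], [172.0, 680.0], [697.0, 494.0], [552.0, 302.0]]
[[142.0, 453.0], [211.0, 568.0], [605.0, 432.0], [527.0, 325.0]]
```

View pics/m3.png

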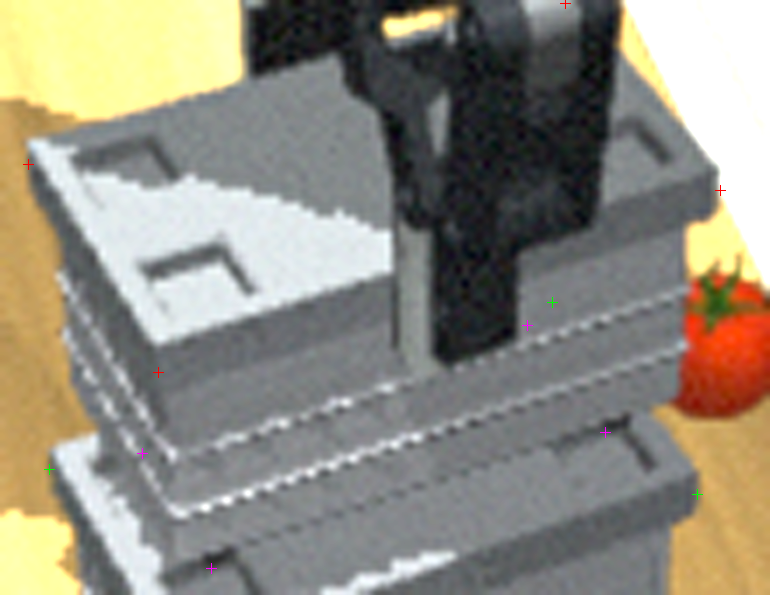

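The tub's top corners at (28,142), (160,346) and (718,170), and the lower lid's at (51,450) and (696,470), are offset from their marks by nearly the same amount, (0,-23) and (0,-21) px. The measured poses therefore hold, and I only need to correct the last millimetre in y.

Request:
nudge_tcp --increments "0,0,0,0,0.5;0,0,0,0,0.5"

```text
clock: 13.3
position: [0.5131, -0.1961, 0.1736]
ee_rot: [3.141, -0.0, 0.19]
contact_force: [0.2, 0.3, -3.6]
grip_width: 0.713
gripper_force: 67.2
```

```bash
python3 go.py .513 -.195 .163 .19
```

```text
pos [ 0.5131 -0.1961  0.1736] turn -0.0002 delta now [ 0.0001 -0.0011  0.0106] after turn [ 0.0001 -0.0011  0.0106]
```

In the tool's units: 0.004 m is 0.08, 0.003 m is 0.06.

Request:
nudge_tcp --increments "0,-0.02,0.08,0,0.5;0,0,0.06,0,0.5;0,0,0.06,0,0.5;0,0,0,0,0.5;0,0,0,0,0.5"

```text
clock: 13.8
position: [0.5128, -0.1951, 0.1632]
ee_rot: [-3.141, 0.0, 0.19]
contact_force: [-0.1, -0.4, -3.8]
grip_width: 0.71
gripper_force: 67.3
```

Request:
nudge_tcp --increments "0,0,0.04,0,0.5;0,0,0.04,0,0.5;0,0,0.04,0,0.5;0,0,0,0,0.5;0,0,0,0,0.5"

```text
clock: 14.3
position: [0.5128, -0.1951, 0.1573]
ee_rot: [-3.142, 0.0, 0.19]
contact_force: [-0.9, -0.3, -4.0]
grip_width: 0.713
gripper_force: 67.3
```

Past the face height of 0.1618 with no contact, so the feet are in the recesses.

In the tool's units: 0.001 m is 0.02.

Request:
nudge_tcp --increments "0,0,0.02,0,0.5;0,0,0.02,0,0.5;0,0,0,0,0.5;0,0,0,0,0.5"

```text
clock: 14.7
position: [0.513, -0.1951, 0.1558]
ee_rot: [3.141, -0.0, 0.19]
contact_force: [-2.4, 1.2, 4.4]
grip_width: 0.711
gripper_force: 68.1
```

In the tool's units: -0.04 m is -0.8, -0.02 m is -0.4.

Request:
nudge_tcp --increments "0,0,0,0,1;0,0,0,0,1;0,0,0,0,1;0,0,0,0,1;0,0,0,0,1;0,0,-0.4,0,1;0,0,-0.8,0,1;-0.4,-0.8,0,0,1"

```text
clock: 15.5
position: [0.4893, -0.1623, 0.2197]
ee_rot: [3.136, -0.008, 0.188]
contact_force: [0.2, 0.6, 1.0]
grip_width: 0.998
gripper_force: 0.0
```

Request:
nudge_tcp --increments "-0.4,-0.8,0,0,1;-0.4,-0.8,0,0,1;-0.4,-0.8,0,0,1;-0.4,-0.8,0,0,1;0,0,0,0,1;0,0,0,0,1"

```text
clock: 16.1
position: [0.377, -0.0172, 0.2157]
ee_rot: [3.141, -0.001, 0.191]
contact_force: [1.0, -0.8, 0.2]
grip_width: 1.004
gripper_force: 0.0
```

```bash
python3 - <<'E'
from mark import *
mark("m4",[(box((.5124,-.195),.19,.112,.062,.159),(0,0,255)),(box((.5124,-.195),.19,.112,.062,.097),(0,255,0))],215,200,150,150,4)
E
```

```text
[[117.0, 261.0], [191.0, 380.0], [507.0, 275.0], [420.0, 168.0]]
[[128.0, 396.0], [198.0, 517.0], [498.0, 410.0], [415.0, 300.0]]
```

View pics/m4.png

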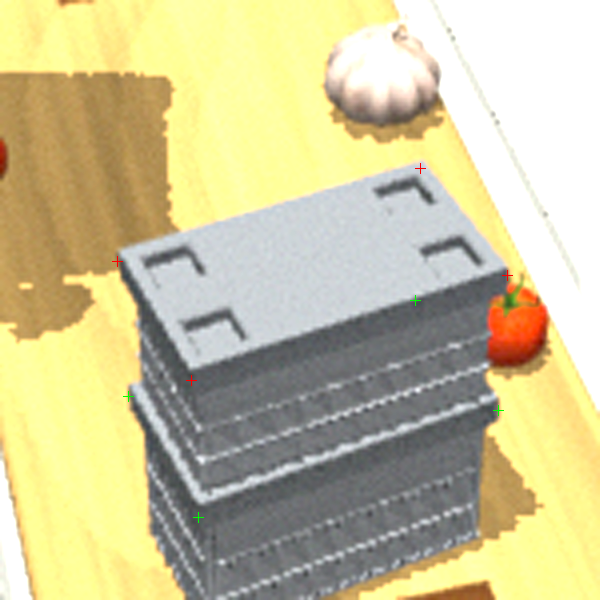

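The stack stands straight: the upper corners at (118,248) to (505,265) and the lower lid at (131,385) to (497,402) sit the same distance from their marks. There is no gap under the tub, and the garlic and cherry_1 have not moved. Handing in.

```bash
python3 -c "
from bench import r, sensors, order, get_image
print(order.finish_job())"
```

```text
the job is handed in; nothing more can be done
None
```

The lid is fully down on the open tub, and the closed tub stands in line on it with its feet in the recesses; handed in at about 16 s of robot time, with no verdict returned.

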